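# Lock the matches away

### The job

The matches must not lie about: slide back the flush catch in the lid of the white lock box, open the lid all the way so that it leans back, and lay the matchbox flat on the floor inside, right way up. Then lower the lid without slamming it and slide the catch fully across again so that the box is locked. Leave everything else on the table where it stands.

Things in the scene. Friction and masses are not known exactly. Their poses are not given: they have to be found in the camera images.
- lock_box: White steel lock box, fixed; 150 mm deep (its x), 200 wide (its y), walls 4, hollow. Heights above the table: inner floor 7, rim 50, top face of the shut lid 60 mm. Origin: on the table under its middle; x points from the front (pull tab) to the hinge at the back, y to the left seen from the front, z up.
- lid (a joint): Hinge of the lid, rad: 0 shut, grows as the front edge rises; stop at 1.70, where the lid leans back past upright. Stiff (0.3 N m): it holds the lid wherever it is left.
- hinge (a point): Middle of the lid's hinge line, which is parallel to the box's y; in the box's frame at x +79.5, z 51.5 mm. Does not move with the lid.
- tab (a point): Point on the pull tab, a flat tongue 40 mm wide (box y), 8 thick, standing 38 mm out of the middle of the lid's front edge; the point lies 25 mm out of the edge, at mid thickness. 183 mm from the hinge line; shut, it is at x -103.5, z 55.5 mm of the box. The tab's side edges can be pinched from above (fingers closing along box y); it turns between the pads as the lid swings. Moves with the lid.
- catch (a joint): Slide of the catch in the lid, m: 0 unlocked (at its box +y end, left seen from the front), 0.020 locked (-y end, right). Above 0.005 a tongue under it holds the lid shut, or keeps it from shutting. Needs 1.5 to 3 N to slide; stays where it is left.
- well (a point): Middle of the catch's finger well, 1 mm below the lid's top face; moves with catch and lid. The catch is a steel carriage flush in a slot 28 x 90 mm that runs along box y near the lid's front edge (slot middle at x -47 mm of the box). Its well, 26 (x) by 50 mm (y), lies between two cross ridges; floor 8 mm below the ridge tops. A fingertip 4 to 6 mm deep in it pushes a ridge along.
- matchbox: Matchbox with printed top and brown sides, loose, its tray shut; 36 mm (its x) x 53 mm (its y) x 15 mm high, 18 g, origin at the middle of its underside, z up. Lies flat on the table to the left of the lock box.
- timer: Cream wind-up kitchen timer, a ribbed dome 70 mm across and 42 mm high, origin under its middle, loose on the table near the matchbox. A bystander.
- mug: White mug 86 mm wide, 98 mm high, at the back left of the table, origin under its middle. A bystander.
- bowl: White bowl 130 mm across, 59 mm high, at the left of the table, origin under its middle. A bystander.
- salt: Salt mill 44 mm across and 90 mm high, at the back right of the table, origin under its middle. A bystander.
- spice: Spice jar 46 mm across and 108 mm high, at the back right of the table behind the salt mill, origin under its middle. A bystander.
Not all that is in view belongs to the job. Several things look just like the matchbox: the one meant starts farthest from the robot's base.

How it is judged:
By the outcome, as a careful person would: the job done as asked, in the order asked, and still so for the second after the job is handed in, with the robot touching nothing.
It also fails if it takes over 72 s, if anything falls off the work surface, if the arm or the gripper's body presses on something with over 40 N, if the wrist force passes 120 N, or if a joint passes its speed limit or range.

### The arm

A 6-joint arm with a two-finger parallel gripper is mounted at the origin on a cart in front of the work surface, level with it; the furniture and walls round the work are solid. World frame = base frame: x ahead of the robot, y to its left, z up, the work surface at z = 0. Lengths are in mm, angles in rad, forces in N, time in s.
With the tool pointing down it reaches from about 275 to 750 mm from the base axis. Payload 10.2 kg.
Tool frame: the origin (TCP) lies at the very end of the fingers, on their centre line; the grasp point (between the pads) lies 19 mm behind it; z points along the fingers, y is the line along which they close (so a half turn about z gives the same grasp; the last joint's range is limited). The gripper opens to 85 mm and grips with 20 to 120 N. Pads are 22 mm wide; open, the fingers measure 114 mm over their backs; the gripper's body (76 mm by 85 mm) begins 54 mm behind the grasp point. The pads swing forward as they close: fully open they stand 13 mm farther back than shut.
Start: joints at [-0.223, 0.313, 1.498, -0, 1.331, -0.223], TCP at [525.006, -0.013, 231.294] pointing down, gripper open.
Joint ranges: [-2.94, 2.94], [-0.97, 2.17], [0.19, 2.56], [-1.23, 4.37], [0.02, 3.11], [-2.88, 2.88]. Speed limits (rad/s): [2.39, 2.39, 3.01, 3.14, 3.14, 3.14].

### API

Orientations are given as a unit quaternion [w, x, y, z].
In Python, from rig import ctrl gives the robot as it stands.
- The arm moves only by the tool step_arm, never from a script. Its argument "increments" is a list of rows, each a list of 3 entries, a list of its own where there are three numbers: the shift along the tool's x, y, z in cm, then the turn, a rotation vector about the tool's x, y, z in degrees, then the opening in per cent of the stroke, from 0 (shut) to 100 (fully open). A call has 1 to 8 rows; each row is the pose to reach, as a shift and turn from the pose commanded when the call began, along the tool's axes at that moment; what a row does not reach only later rows make up. A row lasts 1/8 s, in which the tool goes at most 62.5 mm and 10.7 degrees, less where a joint would pass 70% of its speed; a pose out of reach is approached as far as the arm can. A call with a gripper value outside its range is refused whole. The fingers move at their own pace and stop on an object; "squeeze" is the grip in N (left out, the last holds). Time passes only in rows, so rows that repeat a pose let the fingers close. It gives the time, the measured TCP pose, the force, the opening and the grip force at its end, in the units of the state.
- ctrl.sense(): the state, without advancing time (a new reading comes with each control period).
- ctrl.capture(name): name is "scene" or "side" or "wrist"; returns a dict with "img" (400x640x3 uint8, red, green, blue), "fx", "fy", "cx", "cy" (pixels), "extrinsics" (4x4, takes a point from camera to world coordinates). Camera axes: x right, y down, z forward; pixel columns grow to the right and rows downward; lengths in mm; the calibration is good to about 2 mm. The wrist camera is an equidistant fisheye: a pixel r from the principal point sees the ray r / f radians off the axis. A picture is of the moment at which its call begins. There is no depth.
- ctrl.finish_job(): hands the job in; it is judged then, once.
The state is a dict: "time_s": time; "joints": joint angles; "dq": joint speeds; "tau": joint torques, N m; "eef_pos": TCP position; "ee_rot": TCP orientation; "force": force on the tool from outside, world axes, zero at the start; "wrist_torque": the same for the moment, N m; "grip_width": opening from 0.0 (shut) to 1.0 (fully open); "grip_force": force on a finger pad.
Only numpy, scipy, OpenCV 4.12 (cv2) and the standard library are available. Lean on these libraries where they do the work, as an engineer would, in place of code of your own. Each camera call takes 0.05 s, during which the arm holds its last target. There are 200 camera calls.

## Working session

There is one attempt and no reset: what is moved stays moved. The work goes in short steps, Python scripts to look and compute and a tool call to move; the robot and the scene stay as the last step left them, time stands still between calls to the robot, and variables do not carry over. Pictures are saved under pics/ and viewed, at most 10 in all, crops included, and the job is handed in when it is done.

Besides the shell and the picture viewer there is one more tool, called as name(argument=value, ...), one argument or row to a line, values as JSON. step_arm: Moves the arm, as the interface text tells. Its arguments: {"type":"object","properties":{"increments":{"type":"array"},"squeeze":{"type":"number"}},"required":["increments"]}

```bash
mkdir -p pics; ls
python3 - <<'E'
from rig import ctrl
import cv2,pickle
d={}
for n in("scene","side","wrist"):
    c=ctrl.capture(n); d[n]=c; cv2.imwrite(f"pics/{n}0.png",c["img"][:,:,::-1]); print(n,c["fx"],c["fy"],c["cx"],c["cy"],c["extrinsics"].round(3).tolist() if hasattr(c["extrinsics"],"round") else c["extrinsics"])
pickle.dump(d,open("c0.pkl","wb"))
s=ctrl.sense(); print(s)
E
```

```text
pics
scene 441.6551585044338 441.6551585044338 321.59690794923205 198.56518884901345 [[0.579, -0.593, 0.56, -174.86], [-0.815, -0.427, 0.391, -454.052], [0.008, -0.683, -0.731, 948.297], [0.0, 0.0, 0.0, 1.0]]
side 445.5078543997461 445.5078543997461 313.49691513783716 195.45571133285387 [[-0.908, -0.218, 0.357, -28.28], [-0.418, 0.436, -0.797, 1209.649], [0.018, -0.873, -0.488, 786.338], [0.0, 0.0, 0.0, 1.0]]
wrist 309.70691628693146 309.70691628693146 315.14886908414763 198.64315608931113 [[1.0, 0.001, -0.001, 524.896], [0.001, -0.948, -0.319, 83.619], [-0.001, 0.319, -0.948, 373.344], [0.0, 0.0, 0.0, 1.0]]
{'time_s': 0.15, 'joints': array([-2.23380821e-01,  3.13317103e-01,  1.49826133e+00, -6.18479932e-06,
        1.33104529e+00, -2.23389931e-01]), 'dq': array([ 1.23370743e-04, -2.36584982e-03,  3.39902580e-05,  1.21194382e-04,
       -4.56784196e-04, -1.87842789e-03]), 'tau': array([ 1.79854873e-03, -4.12368500e+01, -2.59796566e+01, -1.57318855e-04,
        3.17765021e-03, -3.62555340e-05]), 'eef_pos': array([5.24794087e+02, 4.31082247e-02, 2.30869252e+02]), 'ee_rot': array([-4.34638656e-04,  7.07102946e-01,  7.07110429e-01, -2.77266293e-04]), 'force': array([-0.36164922,  0.18532147,  0.01009838]), 'wrist_torque': array([ 0.01545265,  0.05532007, -0.01138235]), 'grip_force': 0.0, 'grip_width': 1.0007587465803855}
```

View pics/scene0.png

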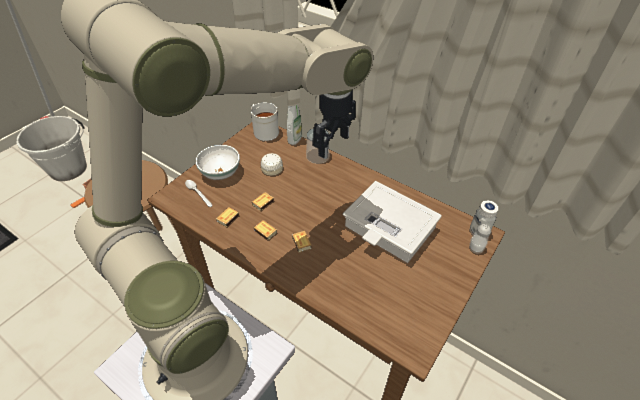

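View pics/side0.png

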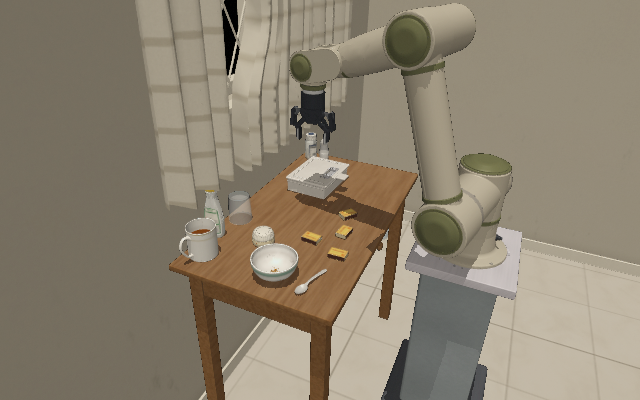

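View pics/wrist0.png

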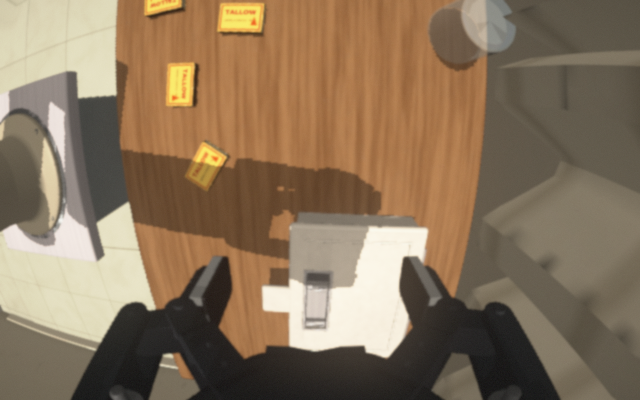

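The scene view shows four look-alike matchboxes near (228,216), (263,201), (265,230) and (302,240), the timer at (271,163), and the lock box at (392,222). The wrist view shows the lid's front-left corner at (290,226), its back-left corner at (427,228), the tab at (263–290, 286–312) and the slot at (303–331, 271–329). The side view agrees.

```bash
cat > h.py <<'E'
import numpy as np,cv2
def ray(c,u,v,fish):
    x,y=(u-c["cx"])/c["fx"],(v-c["cy"])/c["fy"]
    if fish:
        r=np.hypot(x,y); d=np.array([x/r*np.sin(r),y/r*np.sin(r),np.cos(r)]) if r>1e-9 else np.array([0,0,1.])
    else: d=np.array([x,y,1.])
    E=np.array(c["extrinsics"]); return E[:3,3],E[:3,:3]@d
def onz(c,u,v,z,fish=False):
    o,d=ray(c,u,v,fish); return (o+d*(z-o[2])/d[2])
def rects(c,z,fish,lo,hi,amin,amax,m=None):
    """colour blobs -> ground rectangles on plane z"""
    if m is None: m=cv2.inRange(cv2.cvtColor(c["img"],cv2.COLOR_RGB2HSV),lo,hi)
    m=cv2.morphologyEx(m,cv2.MORPH_CLOSE,np.ones((5,5),np.uint8))
    out=[]
    for k in cv2.findContours(m,cv2.RETR_EXTERNAL,cv2.CHAIN_APPROX_NONE)[0]:
        if amin<cv2.contourArea(k)<amax:
            P=np.array([onz(c,u,v,z,fish)[:2] for u,v in k[:,0]],np.float32)
            out.append((k[:,0].mean(0).round(),cv2.minAreaRect(P)))
    return out
E
python3 - <<'E'
import pickle
from h import *
d=pickle.load(open("c0.pkl","rb"))
for n in d:
    for p,r in rects(d[n],15,n=="wrist",(18,130,90),(35,255,255),60,3000): print(n,p,np.round(r[0]),np.round(r[1]),round(r[2]))
w=d["wrist"]
for q in [(290,226),(427,228),(289,352),(263,286),(263,312),(303,271),(331,271),(303,329),(331,329)]: print(q,onz(w,*q,60,True).round(1))
E
```

```text
scene [302. 239.] [389.   3.] [51. 32.] 56
scene [264. 228.] [359. 107.] [48. 34.] 84
scene [227. 215.] [335. 224.] [48. 31.] 4
scene [263. 199.] [439. 182.] [32. 49.] 79
side [338. 253.] [333. 231.] [52. 53.] 2
side [313. 236.] [431. 183.] [36. 61.] 85
side [344. 230.] [359. 105.] [49. 35.] 84
side [348. 213.] [379.   8.] [47. 57.] 50
wrist [206. 164.] [390.   6.] [50. 37.] 56
wrist [180.  84.] [361. 108.] [53. 38.] 84
wrist [241.  18.] [438. 184.] [37. 54.] 84
wrist [161.   6.] [335. 212.] [21. 56.] 78
(290, 226) [496.9 -53.7  60. ]
(427, 228) [654.3 -57.5  60. ]
(289, 352) [ 487.5 -252.8   60. ]
(263, 286) [ 460.7 -135.1   60. ]
(263, 312) [ 457.1 -177.2   60. ]
(303, 271) [ 510.4 -112.1   60. ]
(331, 271) [ 543.5 -112.1   60. ]
(303, 329) [ 508.6 -205.8   60. ]
(331, 329) [ 546.  -205.8   60. ]
```

step_arm(
  increments=[
    [[-4, 0.5, -0.3], [0, 0, -10], 100],
    [[-8, 1, -0.6], [0, 0, -20], 100],
    [[-12, 1.5, -0.9], [0, 0, -30], 100],
    [[-15.7, 1.5, -0.9], [0, 0, -40], 100],
    [[-15.7, 1.5, -0.9], [0, 0, -50], 100],
    [[-15.7, 1.5, -0.9], [0, 0, -60], 100],
    [[-15.7, 1.5, -0.9], [0, 0, -70], 100],
    [[-15.7, 1.5, -0.9], [0, 0, -80], 100],
  ],
)

```text
time_s: 1.15
eef_pos: [539.9, -157.0, 240.0]
ee_rot: [-0.0, 0.084, 0.996, 0.0]
force: [-0.6, -0.3, 0.3]
grip_width: 0.999
grip_force: 0.0
```

step_arm(
  increments=[
    [[0, 0, 0], [0, 0, -8], 100],
    [[0, 0, 0], [0, 0, -8], 100],
    [[0, 0, 0], [0, 0, -8], 100],
  ],
)

```text
time_s: 1.52
eef_pos: [540.0, -157.0, 240.1]
ee_rot: [-0.0, 0.019, 1.0, 0.0]
force: [-0.7, 0.9, -0.6]
grip_width: 1.002
grip_force: 0.0
```

Run:
```python
from rig import ctrl
import cv2,pickle
c=ctrl.capture("wrist"); pickle.dump(c,open("c1.pkl","wb"))
cv2.imwrite("pics/wrist1.png",c["img"][:,:,::-1])
s=ctrl.sense(); print(s["time_s"],s["eef_pos"],s["ee_rot"],s["joints"],s["grip_width"],c["extrinsics"])
```

```text
1.575 [ 539.97595162 -157.01407307  240.21207362] [-7.11258497e-05  1.85653167e-02  9.99827646e-01  3.78003323e-05] [-4.91295142e-01  3.89773649e-01  1.36684410e+00  2.58420236e-06
  1.38513597e+00 -2.02495918e+00] 0.9995929749431638 [[ 3.68023882e-02  9.47027987e-01  3.19035383e-01  4.57828587e+02]
 [ 9.99322489e-01 -3.49991894e-02 -1.13850766e-02 -1.52493110e+02]
 [ 3.83993673e-04  3.19238231e-01 -9.47674419e-01  3.82707088e+02]
 [ 0.00000000e+00  0.00000000e+00  0.00000000e+00  1.00000000e+00]]
```

View pics/wrist1.png

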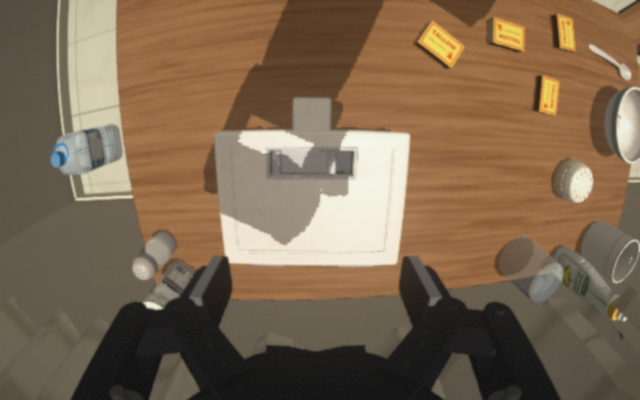

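The wrist view now shows the whole lid: corners near (216,132), (410,132), (402,262) and (228,266), the tab at (293–331, 97–131) and the slot at (268–357, 148–179). The target matchbox is at (547,96). Next I'll get the lid edges by mask and zoom in on the slot.

Run:
```python
import pickle
from h import *
c=pickle.load(open("c1.pkl","rb")); im=c["img"]
hsv=cv2.cvtColor(im,cv2.COLOR_RGB2HSV)
m=((hsv[:,:,1]<70)&(hsv[:,:,2]>70)).astype(np.uint8)*255
m[:80]=0; m[272:]=0; m[:,:190]=0; m[:,430:]=0
W=lambda u,v,z:onz(c,u,v,z,True)
def fit(pts): 
    vx,vy,x,y=cv2.fitLine(np.array(pts,np.float32),cv2.DIST_HUBER,0,.01,.01).ravel(); return np.array([vx,vy]),np.array([x,y])
def firstrow(u,r0,r1): 
    k=np.nonzero(m[r0:r1,u])[0]; return r0+k[0]-.5
fr=[W(u,firstrow(u,110,160),60)[:2] for u in list(range(222,288,3))+list(range(338,405,3))]
print("front",fit(fr))
tab=[W(u,firstrow(u,85,128),60)[:2] for u in range(298,328,3)]
print("tabtip",fit(tab))
L=[W(np.nonzero(m[v])[0][0]-.5,v,60)[:2] for v in range(140,255,5)]; R=[W(np.nonzero(m[v])[0][-1]+.5,v,60)[:2] for v in range(140,255,5)]
print("L",fit(L),"R",fit(R))
T=[(W(np.nonzero(m[v])[0][0]-.5,v,60)[:2],W(np.nonzero(m[v])[0][-1]+.5,v,60)[:2]) for v in (102,108,114,120,126)]
print(np.round(T,1).tolist())
for q in [(268,148),(357,148),(357,179),(268,179)]: print(W(*q,60).round(1))
for p,r in rects(c,15,True,(18,130,90),(35,255,255),60,3000): print(p,np.round(r[0],1),np.round(r[1]),round(r[2],1))
cv2.imwrite("pics/slot1.png",cv2.resize(im[140:190,255:370],None,fx=6.9,fy=6.9,interpolation=cv2.INTER_CUBIC)[:,:,::-1])
```

```text
front (array([0.04285889, 0.99908113], dtype=float32), array([ 489.0998 , -179.33983], dtype=float32))
tabtip (array([0.03937128, 0.99922466], dtype=float32), array([ 457.13165, -156.08357], dtype=float32))
L (array([ 0.9987365, -0.0502537], dtype=float32), array([ 575.0866 , -267.00824], dtype=float32)) R (array([ 0.998949  , -0.04583538], dtype=float32), array([559.03723, -54.64383], dtype=float32))
[[[461.0, -175.8], [462.5, -136.8]], [[467.2, -176.0], [468.7, -137.0]], [[473.5, -176.3], [475.0, -137.2]], [[479.8, -176.6], [481.3, -137.3]], [[486.0, -178.0], [487.6, -137.5]]]
[ 508.1 -204.2   60. ]
[ 511.6 -110.1   60. ]
[ 545.7 -110.2   60. ]
[ 542.1 -206.7   60. ]
[613. 311.] [914.2 585.5] [102.  31.] 48.8
[547.  95.] [438.6 182.3] [36. 52.] 83.3
[441.  44.] [388.5   3.7] [56. 37.] 53.4
[507.  35.] [362.4 106.7] [52. 36.] 83.0
[565.  33.] [337.  223.9] [51. 37.] 2.5
```

View pics/slot1.png

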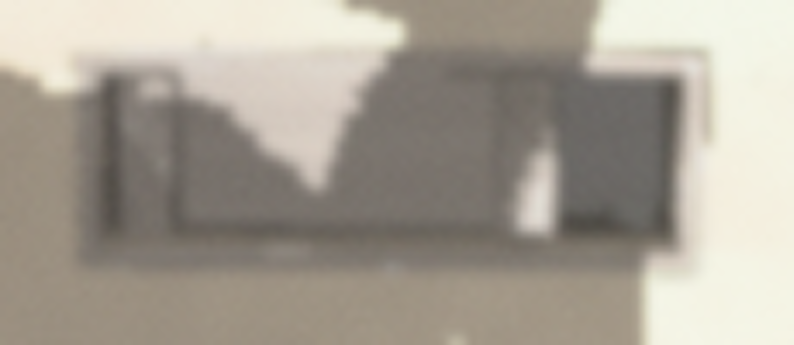

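step_arm(
  increments=[
    [[0.7, -0.6, 3], [0, 0, 0.4], 0],
    [[1.3, -1.2, 7], [0, 0, 0.4], 0],
    [[1.3, -1.2, 11], [0, 0, 0.4], 0],
    [[1.3, -1.2, 14], [0, 0, 0.4], 0],
    [[1.3, -1.2, 16], [0, 0, 0.4], 0],
    [[1.3, -1.2, 16.5], [0, 0, 0.4], 0],
    [[1.3, -1.2, 16.5], [0, 0, 0.4], 0],
    [[1.3, -1.2, 16.5], [0, 0, 0.4], 0],
  ],
  squeeze=20,
)

```text
time_s: 2.58
eef_pos: [527.0, -168.8, 76.2]
ee_rot: [0.001, 0.021, 1.0, -0.0]
force: [-0.6, 0.1, 0.1]
grip_width: 0.0
grip_force: 0.0
```

step_arm(
  increments=[
    [[0, 0, 0.5], [0, 0, 0], 0],
    [[0, 0, 1.0], [0, 0, 0], 0],
    [[0, 0, 1.4], [0, 0, 0], 0],
    [[0, 0, 1.6], [0, 0, 0], 0],
    [[0, 0, 1.7], [0, 0, 0], 0],
    [[0, 0, 1.7], [0, 0, 0], 0],
  ],
)

```text
time_s: 3.32
eef_pos: [526.6, -168.6, 58.3]
ee_rot: [0.0, 0.021, 1.0, -0.0]
force: [-0.2, 0.2, 0.1]
grip_width: -0.001
grip_force: 0.0
```

step_arm(
  increments=[
    [[0, 0, 0.1], [0, 0, 0], 0],
    [[0, 0, 0.2], [0, 0, 0], 0],
    [[0, 0, 0.3], [0, 0, 0], 0],
    [[0, 0, 0.35], [0, 0, 0], 0],
    [[0, 0, 0.35], [0, 0, 0], 0],
  ],
)

```text
time_s: 3.95
eef_pos: [526.6, -168.5, 54.8]
ee_rot: [-0.0, 0.021, 1.0, 0.0]
force: [-0.1, 0.1, -0.4]
grip_width: 0.003
grip_force: 0.0
```

step_arm(
  increments=[
    [[0, 0.4, 0], [0, 0, 0], 0],
    [[0, 0.8, 0], [0, 0, 0], 0],
    [[0, 1.1, 0], [0, 0, 0], 0],
    [[0, 1.4, 0], [0, 0, 0], 0],
    [[0, 1.7, 0], [0, 0, 0], 0],
    [[0, 2.0, 0], [0, 0, 0], 0],
    [[0, 2.0, 0], [0, 0, 0], 0],
  ],
)

```text
time_s: 4.82
eef_pos: [527.4, -148.4, 54.8]
ee_rot: [-0.0, 0.021, 1.0, 0.0]
force: [-0.4, 0.1, -0.5]
grip_width: 0.001
grip_force: 0.0
```

step_arm(
  increments=[
    [[0, 0.3, 0], [0, 0, 0], 0],
    [[0, 0.6, 0], [0, 0, 0], 0],
    [[0, 0.8, 0], [0, 0, 0], 0],
  ],
)

```text
time_s: 5.2
eef_pos: [527.8, -140.4, 54.8]
ee_rot: [0.0, 0.021, 1.0, -0.0]
force: [1.2, -1.5, 0.2]
grip_width: 0.002
grip_force: 0.8
```

step_arm(
  increments=[
    [[0, 0.2, 0], [0, 0, 0], 0],
    [[0, 0.4, 0], [0, 0, 0], 0],
    [[0, 0.5, 0], [0, 0, 0], 0],
  ],
)

```text
time_s: 5.58
eef_pos: [528.0, -135.5, 54.8]
ee_rot: [0.0, 0.021, 1.0, -0.0]
force: [0.5, -2.3, -1.1]
grip_width: -0.001
grip_force: 0.8
```

step_arm(
  increments=[
    [[0, 0.2, 0], [0, 0, 0], 0],
    [[0, 0.3, 0], [0, 0, 0], 0],
  ],
)

```text
time_s: 5.82
eef_pos: [528.1, -132.5, 54.8]
ee_rot: [0.0, 0.021, 1.0, -0.0]
force: [0.1, -1.3, 0.2]
grip_width: -0.001
grip_force: 0.8
```

step_arm(
  increments=[
    [[0, 0.2, 0], [0, 0, 0], 0],
    [[0, 0.3, 0], [0, 0, 0], 0],
  ],
)

```text
time_s: 6.08
eef_pos: [528.3, -131.8, 54.9]
ee_rot: [0.0, 0.021, 1.0, -0.002]
force: [-1.7, -16.8, -3.3]
grip_width: 0.001
grip_force: 8.7
```

step_arm(
  increments=[
    [[0, -0.5, 0], [0, 0, 0], 0],
    [[0, -0.5, -2], [0, 0, 0], 0],
    [[0, -0.5, -5.5], [0, 0, 0], 0],
    [[2.5, -1.5, -5.5], [0, 0, 0], 85],
    [[5.68, -2.93, -5.5], [0, 0, 0], 85],
    [[5.68, -2.93, -5.5], [0, 0, 0], 85],
    [[5.68, -2.93, -5.5], [0, 0, 0], 85],
    [[5.68, -2.93, -5.5], [0, 0, 0], 85],
  ],
)

```text
time_s: 7.08
eef_pos: [470.8, -156.2, 109.7]
ee_rot: [0.0, 0.021, 1.0, 0.0]
force: [0.2, -0.0, -0.0]
grip_width: 0.85
grip_force: 0.0
```

Run:
```python
from rig import ctrl
import cv2,pickle
c=ctrl.capture("wrist"); pickle.dump(c,open("c2.pkl","wb"))
cv2.imwrite("pics/wrist2.png",c["img"][:,:,::-1])
s=ctrl.sense(); print(s["time_s"],s["eef_pos"],s["grip_width"])
```

```text
7.125 [ 470.74367917 -156.15996132  109.67674122] 0.8474199979000581
```

View pics/wrist2.png

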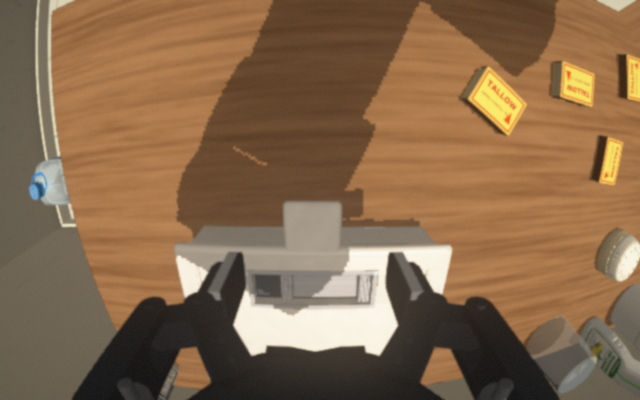

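The carriage now sits at the slot's +y end (the dark gap has moved to 250–280), so it is unlocked. The tab, at (285–342, 202–250), is centred between the fingers. I'll go down and pinch it.

step_arm(
  increments=[
    [[0, 0, 2.5], [0, 0, 0], 85],
    [[0, 0, 5], [0, 0, 0], 85],
    [[0, 0, 7], [0, 0, 0], 85],
    [[0, 0, 7.5], [0, 0, 0], 70],
    [[0, 0, 7.5], [0, 0, 0], 55],
    [[0, 0, 7.5], [0, 0, 0], 30],
    [[0, 0, 7.5], [0, 0, 0], 30],
    [[0, 0, 7.5], [0, 0, 0], 30],
  ],
  squeeze=35,
)

```text
time_s: 8.12
eef_pos: [470.7, -158.2, 35.9]
ee_rot: [0.001, 0.021, 1.0, -0.002]
force: [-4.8, -8.8, -0.3]
grip_width: 0.461
grip_force: 36.6
```

Run:
```python
import numpy as np
# tab point arc relative to shut, in tool axes (tool x = -box x, tool z = down), cm
for a in np.arange(0,1.78,.1):
    p=lambda t:(79.5-183*np.cos(t-.0)*1+0, 51.5+183*np.sin(t))
    t0=np.arctan2(4,183); r=np.hypot(183,4)
    q=lambda t:(79.5-r*np.cos(t+t0),51.5+r*np.sin(t+t0))
    d=np.subtract(q(a),q(0)); print(round(a,2),"tool x %.2f z %.2f"%(-d[0]/10,-d[1]/10))
```

```text
0.0 tool x -0.00 z -0.00
0.1 tool x -0.13 z -1.82
0.2 tool x -0.44 z -3.63
0.3 tool x -0.94 z -5.39
0.4 tool x -1.60 z -7.09
0.5 tool x -2.43 z -8.72
0.6 tool x -3.42 z -10.26
0.7 tool x -4.56 z -11.70
0.8 tool x -5.84 z -13.01
0.9 tool x -7.24 z -14.18
1.0 tool x -8.75 z -15.22
1.1 tool x -10.36 z -16.09
1.2 tool x -12.04 z -16.80
1.3 tool x -13.79 z -17.34
1.4 tool x -15.58 z -17.70
1.5 tool x -17.40 z -17.88
1.6 tool x -19.23 z -17.88
1.7 tool x -21.05 z -17.70
```

step_arm(
  increments=[
    [[0, -0.2, -0.4], [0, 0, 0], 30],
    [[-0.05, -0.2, -1], [0, 0, 0], 30],
    [[-0.13, -0.2, -1.82], [0, 0, 0], 30],
    [[-0.44, -0.2, -3.63], [0, 0, 0], 30],
    [[-0.94, -0.2, -5.39], [0, 0, 0], 30],
  ],
)

```text
time_s: 8.75
eef_pos: [479.4, -158.7, 89.5]
ee_rot: [-0.0, 0.021, 1.0, 0.0]
force: [4.0, 0.2, -7.4]
grip_width: 0.458
grip_force: 36.2
```

step_arm(
  increments=[
    [[-0.66, 0, -1.7], [0, 0, 0], 30],
    [[-1.49, 0, -3.33], [0, 0, 0], 30],
    [[-2.48, 0, -4.87], [0, 0, 0], 30],
    [[-3.62, 0, -6.31], [0, 0, 0], 30],
    [[-4.9, 0, -7.62], [0, 0, 0], 30],
    [[-6.3, 0, -8.79], [0, 0, 0], 30],
    [[-7.81, 0, -9.83], [0, 0, 0], 30],
    [[-9.42, 0, -10.7], [0, 0, 0], 30],
  ],
)

```text
time_s: 9.75
eef_pos: [572.8, -162.9, 195.9]
ee_rot: [-0.002, 0.021, 1.0, -0.0]
force: [-2.1, -1.5, -6.8]
grip_width: 0.458
grip_force: 37.7
```

step_arm(
  increments=[
    [[-1.68, 0, -0.71], [0, 0, 0], 30],
    [[-3.43, 0, -1.25], [0, 0, 0], 30],
    [[-5.22, 0, -1.61], [0, 0, 0], 30],
    [[-7.04, 0, -1.79], [0, 0, 0], 30],
    [[-8.87, 0, -1.79], [0, 0, 0], 30],
    [[-9.8, 0, -1.73], [0, 0, 0], 30],
    [[-10.69, 0, -1.61], [0, 0, 0], 30],
    [[-10.69, 0, -1.61], [0, 0, 0], 30],
  ],
)

```text
time_s: 10.75
eef_pos: [680.3, -167.8, 212.5]
ee_rot: [-0.0, 0.021, 1.0, -0.001]
force: [-1.6, -3.3, 1.1]
grip_width: 0.456
grip_force: 39.5
```

step_arm(
  increments=[
    [[-0.4, 0, 0.05], [0, 0, 0], 30],
    [[-0.6, 0, 0.08], [0, 0, 0], 30],
    [[-0.6, 0, 0.08], [0, 0, 0], 30],
  ],
)

```text
time_s: 11.12
eef_pos: [686.3, -168.1, 211.5]
ee_rot: [0.0, 0.021, 1.0, -0.001]
force: [-2.3, -5.2, 2.5]
grip_width: 0.46
grip_force: 39.5
```

step_arm(
  increments=[
    [[-0.4, 0, 0.05], [0, 0, 0], 30],
    [[-0.8, 0, 0.1], [0, 0, 0], 30],
    [[-0.8, 0, 0.1], [0, 0, 0], 30],
  ],
)

```text
time_s: 11.5
eef_pos: [689.4, -168.2, 210.7]
ee_rot: [-0.008, 0.022, 1.0, 0.0]
force: [-41.5, 0.2, 12.2]
grip_width: 0.457
grip_force: 39.5
```

step_arm(
  increments=[
    [[0.4, 0, 0], [0, 0, 0], 30],
    [[0.7, 0, 0], [0, 0, 0], 40],
    [[0.7, 0, 0], [0, 0, 0], 60],
    [[0.7, 0, 0], [0, 0, 0], 70],
    [[0.7, 0, -2], [0, 0, 0], 70],
    [[0.7, 0, -4], [0, 0, 0], 70],
    [[0.7, 0, -5.5], [0, 0, 0], 70],
    [[0.7, 0, -5.5], [0, 0, 0], 70],
  ],
)

```text
time_s: 12.5
eef_pos: [687.9, -167.5, 265.8]
ee_rot: [0.001, 0.021, 1.0, -0.0]
force: [-0.0, -0.4, 0.4]
grip_width: 0.699
grip_force: 0.0
```

Run:
```python
from rig import ctrl
import cv2,pickle
from h import *
c=ctrl.capture("scene"); pickle.dump(c,open("c3.pkl","wb"))
cv2.imwrite("pics/scene3.png",cv2.resize(c["img"][60:300,180:520],None,fx=2,fy=2)[:,:,::-1])
s=ctrl.sense(); print(s["time_s"],s["eef_pos"],s["grip_width"])
c1=pickle.load(open("c1.pkl","rb")); print(onz(c1,573,180,21,True))
for p,r in rects(c,15,False,(18,130,90),(35,255,255),60,3000): print(p,np.round(r[0],1),np.round(r[1]),round(r[2],1))
```

```text
12.55 [ 687.58286415 -167.40091914  264.61564961] 0.700307879533265
[563.50226423 253.46929096  21.        ]
[302. 240.] [387.6   2.7] [50. 34.] 55.3
[264. 228.] [358.4 107.3] [48. 34.] 82.7
[227. 215.] [334.5 223.9] [48. 31.] 3.8
[262. 199.] [438.6 182.2] [31. 48.] 82.3
```

View pics/scene3.png

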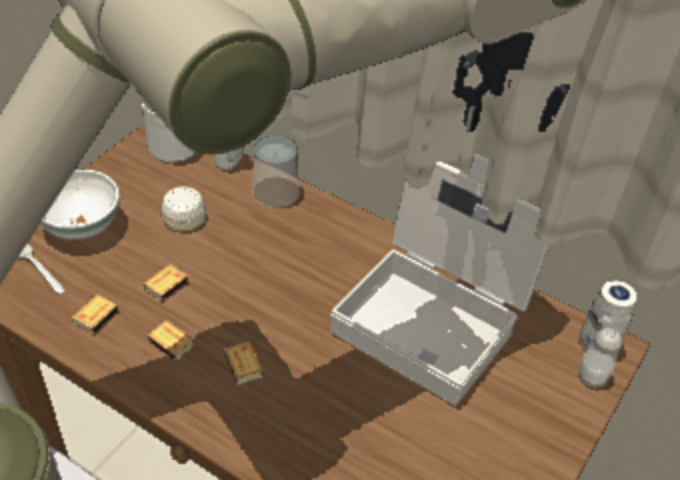

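step_arm(
  increments=[
    [[3.5, 4.5, 0], [0, 0, 1], 70],
    [[7, 9, 0], [0, 0, 2], 70],
    [[10.5, 13.5, 0], [0, 0, 4], 70],
    [[14, 18, 0], [0, 0, 4], 70],
    [[17.5, 22.5, 3], [0, 0, 4], 70],
    [[21, 27, 6], [0, 0, 4], 70],
    [[24, 31, 9], [0, 0, 4], 70],
    [[26.35, 33.9, 12], [0, 0, 4], 70],
  ],
)

```text
time_s: 13.55
eef_pos: [436.3, 183.6, 143.4]
ee_rot: [-0.001, 0.055, 0.998, -0.0]
force: [0.3, -0.2, 0.5]
grip_width: 0.699
grip_force: 0.0
```

step_arm(
  increments=[
    [[0, 0, 2], [0, 0, 0], 70],
    [[0, 0, 4], [0, 0, 0], 70],
    [[0, 0, 6], [0, 0, 0], 70],
    [[0, 0, 6.5], [0, 0, 0], 70],
    [[0, 0, 6.5], [0, 0, 0], 70],
  ],
)

```text
time_s: 14.18
eef_pos: [438.2, 182.1, 79.9]
ee_rot: [-0.0, 0.056, 0.998, -0.0]
force: [1.1, 0.0, 1.3]
grip_width: 0.698
grip_force: 0.0
```

Run:
```python
from rig import ctrl
import cv2,pickle
from h import *
c=ctrl.capture("wrist")
s=ctrl.sense(); print(s["time_s"],s["eef_pos"],s["ee_rot"])
for p,r in rects(c,15,True,(18,130,90),(35,255,255),60,9000): print(p,np.round(r[0],1),np.round(r[1]),round(r[2],1))
```

```text
14.225 [438.51939477 182.16346076  80.34002141] [1.74537996e-04 5.58287141e-02 9.98440345e-01 3.66832403e-05]
[316. 212.] [437.7 184.5] [36. 54.] 83.8
[ 97. 178.] [387.7   5.4] [54. 37.] 55.8
[200. 121.] [360.8 110.4] [56. 36.] 85.0
[360.  63.] [335.1 224.9] [53. 37.] 1.6
```

step_arm(
  increments=[
    [[0, 0.1, 2.5], [0, 0, 0], 70],
    [[0, 0.1, 5], [0, 0, 0], 70],
    [[0, 0.1, 7], [0, 0, 0], 70],
    [[0, 0.1, 7.6], [0, 0, 0], 65],
    [[0, 0.1, 7.6], [0, 0, 0], 50],
    [[0, 0.1, 7.6], [0, 0, 0], 35],
    [[0, 0.1, 7.6], [0, 0, 0], 35],
    [[0, 0.1, 7.6], [0, 0, 0], 35],
  ],
  squeeze=20,
)

```text
time_s: 15.22
eef_pos: [439.1, 183.3, 4.9]
ee_rot: [0.001, 0.056, 0.998, 0.0]
force: [-1.4, -0.3, 6.5]
grip_width: 0.436
grip_force: 21.0
```

step_arm(
  increments=[
    [[0, 0, -1], [0, 0, 0], 35],
    [[0, 0, -3], [0, 0, 0], 35],
    [[0, 0, -6], [0, 0, 0], 35],
    [[0, 0, -9], [0, 0, 0], 35],
    [[0, 0, -12], [0, 0, 0], 35],
    [[0, 0, -12], [0, 0, 0], 35],
  ],
)

```text
time_s: 15.98
eef_pos: [439.5, 183.3, 126.3]
ee_rot: [0.002, 0.056, 0.998, 0.0]
force: [0.5, 0.3, -1.1]
grip_width: 0.434
grip_force: 20.3
```

step_arm(
  increments=[
    [[-2, -4.2, 0], [0, 0, 0], 35],
    [[-4, -8.4, 0], [0, 0, -1], 35],
    [[-6, -12.6, 0], [0, 0, -2], 35],
    [[-8, -16.8, 0], [0, 0, -3], 35],
    [[-10, -21, 0], [0, 0, -4], 35],
    [[-12, -25.2, 0], [0, 0, -4], 35],
    [[-14, -29.4, 0], [0, 0, -4], 35],
    [[-15.6, -32.9, 0], [0, 0, -4], 35],
  ],
)

```text
time_s: 16.98
eef_pos: [556.7, -162.8, 123.0]
ee_rot: [-0.001, 0.021, 1.0, 0.0]
force: [0.2, -0.3, -0.1]
grip_width: 0.433
grip_force: 20.3
```

step_arm(
  increments=[
    [[0, 0, 0], [0, 0, 0], 35],
    [[0, 0, 3], [0, 0, 0], 35],
    [[0, 0, 6], [0, 0, 0], 35],
    [[0, 0, 8.5], [0, 0, 0], 35],
    [[0, 0, 9.5], [0, 0, 0], 35],
    [[0, 0, 10], [0, 0, 0], 35],
    [[0, 0, 10], [0, 0, 0], 35],
  ],
)

```text
time_s: 17.85
eef_pos: [557.0, -161.1, 24.4]
ee_rot: [0.0, 0.021, 1.0, -0.0]
force: [-0.7, 0.2, -0.0]
grip_width: 0.43
grip_force: 20.3
```

step_arm(
  increments=[
    [[0, 0, 0.4], [0, 0, 0], 35],
    [[0, 0, 0.8], [0, 0, 0], 35],
    [[0, 0, 1.1], [0, 0, 0], 35],
    [[0, 0, 1.1], [0, 0, 0], 35],
  ],
)

```text
time_s: 18.35
eef_pos: [556.8, -161.2, 12.8]
ee_rot: [-0.0, 0.021, 1.0, 0.0]
force: [-0.1, 0.3, -0.0]
grip_width: 0.435
grip_force: 20.3
```

step_arm(
  increments=[
    [[0, 0, 0.1], [0, 0, 0], 35],
    [[0, 0, 0.1], [0, 0, 0], 35],
  ],
)

```text
time_s: 18.6
eef_pos: [556.9, -161.2, 12.0]
ee_rot: [0.0, 0.021, 1.0, -0.0]
force: [-0.3, 1.0, -0.4]
grip_width: 0.434
grip_force: 20.4
```

step_arm(
  increments=[
    [[0, 0, 0], [0, 0, 0], 45],
    [[0, 0, 0], [0, 0, 0], 55],
    [[0, 0, 0], [0, 0, 0], 65],
    [[0, 0, -1], [0, 0, 0], 65],
    [[0, 0, -5], [0, 0, 0], 65],
    [[0, 0, -10], [0, 0, 0], 65],
    [[0, 0, -15], [0, 0, 0], 65],
    [[0, 0, -15], [0, 0, 0], 65],
  ],
)

```text
time_s: 19.6
eef_pos: [558.4, -161.9, 166.7]
ee_rot: [0.004, 0.021, 1.0, -0.002]
force: [-0.3, -0.0, 0.5]
grip_width: 0.651
grip_force: 0.0
```

Run:
```python
from rig import ctrl
import cv2,pickle
from h import *
c=ctrl.capture("wrist"); pickle.dump(c,open("c4.pkl","wb"))
cv2.imwrite("pics/wrist4.png",c["img"][:,:,::-1])
s=ctrl.sense(); print(s["time_s"],s["eef_pos"],s["ee_rot"])
for p,r in rects(c,22,True,(18,130,90),(35,255,255),60,9000): print(p,np.round(r[0],1),np.round(r[1]),round(r[2],1))
```

```text
19.65 [ 557.37923869 -161.43164996  163.97925629] [ 1.66583479e-03  2.09117384e-02  9.99779592e-01 -8.31479724e-04]
[317. 178.] [ 555.3 -160.2] [33. 52.] 88.6
[602.  16.] [340.9 215. ] [49. 36.] 3.0
[545.  13.] [363.8 101.4] [52. 36.] 85.6
[472.  17.] [388.7   1. ] [54. 39.] 55.9
```

View pics/wrist4.png

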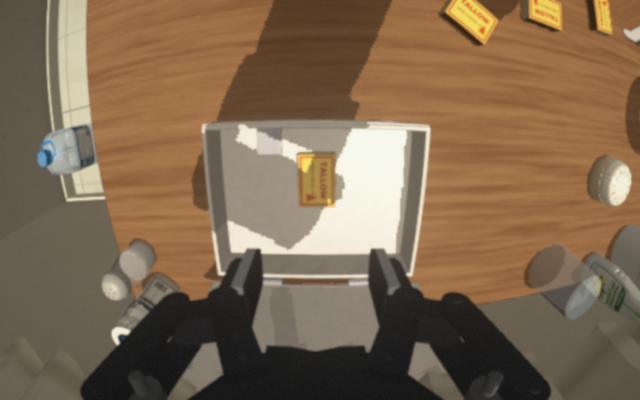

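Matchbox (300–335, 153–207) lies flat, label up, on the floor well clear of the walls. Now I'll go back to the tab to close the lid.

step_arm(
  increments=[
    [[0, 0, -5], [0, 0, 0], 75],
    [[0, 0, -10.5], [0, 0, 0], 75],
    [[-2.5, 0, -10.5], [0, 0, 0], 75],
    [[-5.5, 0, -10.5], [0, 0, 0], 75],
    [[-8.5, -0.1, -10.5], [0, 0, 0], 75],
    [[-11, -0.1, -10.5], [0, 0, 0], 75],
    [[-13.1, -0.1, -10.5], [0, 0, 0], 75],
    [[-13.1, -0.1, -10.5], [0, 0, 0], 75],
  ],
)

```text
time_s: 20.65
eef_pos: [688.1, -167.5, 264.5]
ee_rot: [-0.002, 0.021, 1.0, 0.001]
force: [-0.3, 0.1, -1.2]
grip_width: 0.75
grip_force: 0.0
```

step_arm(
  increments=[
    [[0, 0, 0], [0, 0, 0], 75],
    [[0, 0, 0], [0, 0, 0], 75],
  ],
)

```text
time_s: 20.9
eef_pos: [687.2, -167.7, 267.3]
ee_rot: [-0.0, 0.021, 1.0, -0.0]
force: [-0.4, -0.1, -0.1]
grip_width: 0.75
grip_force: 0.0
```

Lower to z≈211 and pinch.

step_arm(
  increments=[
    [[0, 0, 2], [0, 0, 0], 75],
    [[0, 0, 4], [0, 0, 0], 75],
    [[0, 0, 5.6], [0, 0, 0], 75],
    [[0, 0, 5.6], [0, 0, 0], 60],
    [[0, 0, 5.6], [0, 0, 0], 45],
    [[0, 0, 5.6], [0, 0, 0], 30],
    [[0, 0, 5.6], [0, 0, 0], 30],
    [[0, 0, 5.6], [0, 0, 0], 30],
  ],
  squeeze=35,
)

```text
time_s: 21.9
eef_pos: [687.9, -168.2, 211.9]
ee_rot: [0.001, 0.021, 1.0, -0.001]
force: [-1.0, -3.7, 4.8]
grip_width: 0.462
grip_force: 36.5
```

step_arm(
  increments=[
    [[1, 0, -0.12], [0, 0, 0], 30],
    [[2.7, 0, -0.2], [0, 0, 0], 30],
    [[4.5, 0, -0.1], [0, 0, 0], 30],
    [[6.4, 0, 0.18], [0, 0, 0], 30],
    [[8.15, 0, 0.62], [0, 0, 0], 30],
    [[9.87, 0, 1.25], [0, 0, 0], 30],
    [[11.5, 0, 2.04], [0, 0, 0], 30],
    [[13.81, 0, 3.52], [0, 0, 0], 30],
  ],
)

```text
time_s: 22.9
eef_pos: [550.4, -161.9, 178.1]
ee_rot: [0.003, 0.021, 1.0, -0.001]
force: [-0.1, -1.8, 5.8]
grip_width: 0.46
grip_force: 34.9
```

step_arm(
  increments=[
    [[0.7, 0, 0.6], [0, 0, 0], 30],
    [[1.4, 0, 1.17], [0, 0, 0], 30],
    [[2.68, 0, 2.48], [0, 0, 0], 30],
    [[3.82, 0, 3.92], [0, 0, 0], 30],
    [[4.81, 0, 5.46], [0, 0, 0], 30],
    [[5.64, 0, 7.09], [0, 0, 0], 30],
    [[6.3, 0, 8.79], [0, 0, 0], 30],
    [[6.3, 0, 8.79], [0, 0, 0], 30],
  ],
)

```text
time_s: 23.9
eef_pos: [486.4, -159.0, 87.3]
ee_rot: [-0.001, 0.021, 1.0, 0.001]
force: [-2.0, -0.8, -1.8]
grip_width: 0.457
grip_force: 35.7
```

step_arm(
  increments=[
    [[0.28, 0, 0.88], [0, 0, 0], 30],
    [[0.5, 0, 1.76], [0, 0, 0], 30],
    [[0.67, 0, 2.66], [0, 0, 0], 30],
    [[0.75, 0, 3.1], [0, 0, 0], 30],
    [[0.81, 0, 3.57], [0, 0, 0], 30],
    [[0.85, 0, 4.0], [0, 0, 0], 30],
    [[0.85, 0, 4.0], [0, 0, 0], 30],
  ],
)

```text
time_s: 24.78
eef_pos: [478.3, -158.7, 47.5]
ee_rot: [-0.0, 0.021, 1.0, 0.0]
force: [0.9, 3.9, -1.8]
grip_width: 0.462
grip_force: 35.6
```

Final approach, slow.

step_arm(
  increments=[
    [[0.02, 0, 0.3], [0, 0, 0], 30],
    [[0.05, 0, 0.6], [0, 0, 0], 30],
    [[0.07, 0, 0.9], [0, 0, 0], 30],
    [[0.08, 0, 1.1], [0, 0, 0], 30],
    [[0.08, 0, 1.1], [0, 0, 0], 30],
  ],
)

```text
time_s: 25.4
eef_pos: [478.1, -158.8, 40.2]
ee_rot: [0.001, 0.021, 1.0, -0.0]
force: [-10.4, 11.9, 40.5]
grip_width: 0.459
grip_force: 40.3
```

step_arm(
  increments=[
    [[0, 0, 0.15], [0, 0, 0], 30],
    [[0, 0, 0.3], [0, 0, 0], 30],
    [[0, 0, 0.3], [0, 0, 0], 30],
  ],
)

```text
time_s: 25.78
eef_pos: [478.8, -158.9, 38.7]
ee_rot: [0.002, 0.021, 1.0, -0.001]
force: [-14.8, 15.3, 57.5]
grip_width: 0.461
grip_force: 43.2
```

step_arm(
  increments=[
    [[0, 0, -0.4], [0, 0, 0], 30],
    [[0, 0, -0.6], [0, 0, 0], 45],
    [[0, 0, -0.6], [0, 0, 0], 65],
    [[0, 0, -0.6], [0, 0, 0], 80],
    [[0, 0, -4], [0, 0, 0], 80],
    [[0, 0, -8], [0, 0, 0], 80],
    [[0, 0, -8], [0, 0, 0], 80],
  ],
)

```text
time_s: 26.65
eef_pos: [478.5, -159.9, 116.2]
ee_rot: [0.002, 0.021, 1.0, -0.002]
force: [0.3, -0.5, -0.5]
grip_width: 0.798
grip_force: 0.0
```

Run:
```python
from rig import ctrl
import cv2,pickle
from h import *
c=ctrl.capture("wrist"); w=c["img"]; d=ctrl.capture("side")["img"]
a=cv2.resize(w[190:330,160:470],None,fx=2,fy=2); b=cv2.resize(d[140:210,260:380],None,fx=4,fy=4)
b=cv2.copyMakeBorder(b,0,0,0,620-480,cv2.BORDER_CONSTANT)
cv2.imwrite("pics/shut5.png",np.vstack([a,b])[:,:,::-1])
s=ctrl.sense(); print(s["time_s"],s["eef_pos"],s["ee_rot"])
pickle.dump(c,open("c5.pkl","wb"))
```

```text
26.75 [ 477.17954244 -158.95213857  113.43216263] [-2.68248032e-04  2.10145066e-02  9.99779135e-01 -6.42067782e-06]
```

View pics/shut5.png

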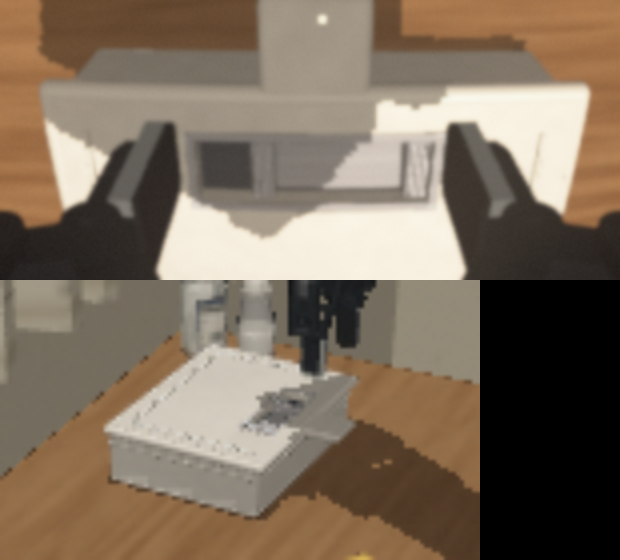

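Lid appears shut, with the catch still at its +y end (dark gap at the left of the slot). I'll check by pressing the tab with closed fingertips.

step_arm(
  increments=[
    [[0, 0, 0], [0, 0, 0], 0],
    [[0, 0, 0], [0, 0, 0], 0],
    [[0, 0, 1], [0, 0, 0], 0],
    [[0, 0, 2], [0, 0, 0], 0],
    [[0, 0, 3.5], [0, 0, 0], 0],
    [[0, 0, 4.5], [0, 0, 0], 0],
    [[0, 0, 4.8], [0, 0, 0], 0],
    [[0, 0, 4.8], [0, 0, 0], 0],
  ],
  squeeze=20,
)

```text
time_s: 27.75
eef_pos: [477.5, -158.9, 65.8]
ee_rot: [-0.0, 0.021, 1.0, 0.0]
force: [0.5, 0.1, -0.7]
grip_width: 0.009
grip_force: 0.0
```

step_arm(
  increments=[
    [[0, 0, 0.2], [0, 0, 0], 0],
    [[0, 0, 0.4], [0, 0, 0], 0],
    [[0, 0, 0.5], [0, 0, 0], 0],
    [[0, 0, 0.5], [0, 0, 0], 0],
  ],
)

```text
time_s: 28.25
eef_pos: [477.5, -158.9, 60.9]
ee_rot: [-0.0, 0.021, 1.0, 0.0]
force: [1.2, 0.1, 0.1]
grip_width: 0.002
grip_force: 0.0
```

step_arm(
  increments=[
    [[0, 0, 0.1], [0, 0, 0], 0],
    [[0, 0, 0.1], [0, 0, 0], 0],
  ],
)

```text
time_s: 28.5
eef_pos: [477.5, -158.8, 59.8]
ee_rot: [-0.0, 0.021, 1.0, 0.0]
force: [-0.8, 0.5, -0.7]
grip_width: -0.002
grip_force: 0.0
```

step_arm(
  increments=[
    [[0, 0, 0.1], [0, 0, 0], 0],
    [[0, 0, 0.15], [0, 0, 0], 0],
    [[0, 0, 0.15], [0, 0, 0], 0],
  ],
)

```text
time_s: 28.88
eef_pos: [477.6, -158.9, 59.4]
ee_rot: [0.0, 0.021, 1.0, -0.0]
force: [-5.0, 2.0, 11.4]
grip_width: -0.003
grip_force: 6.1
```

step_arm(
  increments=[
    [[0, 0, -2], [0, 0, 0], 0],
    [[0, 0, -2], [0, 0, 0], 0],
    [[-2.5, 0.6, -2], [0, 0, 0], 0],
    [[-4.94, 1.15, -2], [0, 0, 0], 0],
    [[-4.94, 1.15, -2], [0, 0, 0], 0],
    [[-4.94, 1.15, -1.2], [0, 0, 0], 0],
    [[-4.94, 1.15, -0.5], [0, 0, 0], 0],
    [[-4.94, 1.15, -0.1], [0, 0, 0], 0],
  ],
)

```text
time_s: 29.88
eef_pos: [526.7, -149.5, 58.7]
ee_rot: [-0.0, 0.021, 1.0, 0.0]
force: [-0.3, -0.0, -0.3]
grip_width: -0.0
grip_force: 0.0
```

step_arm(
  increments=[
    [[0, 0, 0.1], [0, 0, 0], 0],
    [[0, 0, 0.3], [0, 0, 0], 0],
    [[0, 0, 0.4], [0, 0, 0], 0],
    [[0, 0, 0.4], [0, 0, 0], 0],
  ],
)

```text
time_s: 30.38
eef_pos: [527.4, -149.4, 55.4]
ee_rot: [0.0, 0.021, 1.0, -0.0]
force: [0.5, 0.8, 0.3]
grip_width: -0.002
grip_force: 0.0
```

step_arm(
  increments=[
    [[0, -0.5, 0], [0, 0, 0], 0],
    [[0, -1.0, 0], [0, 0, 0], 0],
    [[0, -1.5, 0], [0, 0, 0], 0],
    [[0, -2.0, 0], [0, 0, 0], 0],
    [[0, -2.5, 0], [0, 0, 0], 0],
    [[0, -3.0, 0], [0, 0, 0], 0],
    [[0, -3.3, 0], [0, 0, 0], 0],
    [[0, -3.3, 0], [0, 0, 0], 0],
  ],
)

```text
time_s: 31.38
eef_pos: [525.9, -182.7, 55.4]
ee_rot: [0.0, 0.021, 1.0, -0.0]
force: [-0.4, -0.3, 0.1]
grip_width: 0.0
grip_force: 0.0
```

step_arm(
  increments=[
    [[0, -0.2, 0], [0, 0, 0], 0],
    [[0, -0.4, 0], [0, 0, 0], 0],
    [[0, -0.4, 0], [0, 0, 0], 0],
  ],
)

```text
time_s: 31.75
eef_pos: [525.8, -186.6, 55.4]
ee_rot: [0.0, 0.021, 1.0, -0.0]
force: [0.2, -0.3, -0.1]
grip_width: -0.003
grip_force: 0.2
```

step_arm(
  increments=[
    [[0, -0.2, 0], [0, 0, 0], 0],
    [[0, -0.3, 0], [0, 0, 0], 0],
    [[0, -0.3, 0], [0, 0, 0], 0],
  ],
)

```text
time_s: 32.12
eef_pos: [525.6, -189.3, 55.4]
ee_rot: [-0.0, 0.021, 1.0, 0.0]
force: [0.4, 2.4, -0.1]
grip_width: 0.004
grip_force: 1.1
```

step_arm(
  increments=[
    [[0, -0.2, 0], [0, 0, 0], 0],
    [[0, -0.2, 0], [0, 0, 0], 0],
  ],
)

```text
time_s: 32.38
eef_pos: [525.6, -189.7, 55.2]
ee_rot: [-0.0, 0.021, 1.0, 0.002]
force: [1.5, 11.1, 2.6]
grip_width: -0.0
grip_force: 5.5
```

step_arm(
  increments=[
    [[0, -0.1, 0], [0, 0, 0], 0],
    [[0, -0.2, 0], [0, 0, 0], 0],
  ],
)

```text
time_s: 32.62
eef_pos: [525.5, -190.1, 55.1]
ee_rot: [-0.0, 0.021, 1.0, 0.003]
force: [3.4, 21.1, 3.7]
grip_width: -0.002
grip_force: 10.9
```

step_arm(
  increments=[
    [[0, 0.6, 0], [0, 0, 0], 0],
    [[0, 0.8, 0], [0, 0, 0], 0],
    [[0, 0.8, -3], [0, 0, 0], 0],
    [[0, 0.8, -8], [0, 0, 0], 50],
    [[3, 0.8, -14], [0, 0, 0], 100],
    [[3, 0.8, -18], [0, 0, 0], 100],
    [[3, 0.8, -18], [0, 0, 0], 100],
    [[3, 0.8, -18], [0, 0, 0], 100],
  ],
)

```text
time_s: 33.62
eef_pos: [495.6, -184.3, 234.5]
ee_rot: [-0.001, 0.021, 1.0, 0.0]
force: [0.4, 0.2, -0.4]
grip_width: 0.998
grip_force: 0.0
```

Run:
```python
from rig import ctrl
import cv2
c=ctrl.capture("wrist"); cv2.imwrite("pics/end6.png",c["img"][:,:,::-1])
s=ctrl.sense(); print(s["time_s"],s["eef_pos"])
```

```text
33.675 [ 495.49224191 -184.15499029  234.11150553]
```

View pics/end6.png

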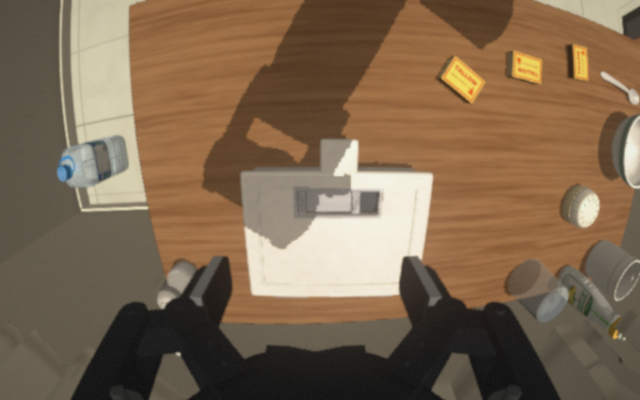

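The lid is shut. The carriage is at the −y (locked) end with the dark gap on the right (360–378, 202), and the other objects look undisturbed. Handing in.

```bash
python3 -c "
from rig import ctrl
print(ctrl.finish_job())"
```

```text
the job is handed in; nothing more can be done
None
```

The matchbox farthest from the base lies flat and right way up on the lock box's floor. I lowered the lid gently until it was shut and slid the catch fully across to lock it. The job was handed in at about 34 s, with no verdict returned, and the other objects looked undisturbed in the last picture.

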